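# Load a sample rack into the analyser's feed lane

## Task

Using only the outside of the fingers, push the sample rack along the loader's plate and down the lane between the two guide rails until it sits fully home and square against the end stop; neither the rack nor the robot may touch a rail, the tubes in the rack must not be touched, and the rack must not be lifted or tipped. Only then press the load button on the small control pod fully down and let it come up again. Leave the other things on the bench where they are.

Things in the scene. Friction and masses are not known exactly. Their poses are not given: they have to be found in the camera images.
- loader: fixed flat white plate, 6 mm thick. Origin on the table, on the lane's centre line; x = direction of travel, to the robot's left (within 15 degrees of world +y), y towards the robot's side. Plate top z = 6 mm. Open apron x = -210 to -10 mm, 230 mm wide; then the lane, 114 mm between the rails, to the stop face at x = 170 mm (plate 150 mm wide there)
- stop_face (a point): middle of the lower edge of the end stop's face, at (170, 0, 6) mm in the loader's frame; the stop is a fixed grey bar across the lane, 34 mm high above the plate
- rail_near: aluminium guide rail on the robot's side of the lane, 180 mm long, 8 mm thick, 18 mm high above the plate; origin under its middle, at (80, 61, 6) mm in the loader's frame, its inner face at y = 57 mm of the loader
- rail_far: the same rail on the other side of the lane; origin at (80, -61, 6) mm in the loader's frame, its inner face at y = -57 mm of the loader
- rack: loose white block-shaped rack, 100 mm long (its x, travel), 96 mm wide (y), 46 mm high, 0.25-0.5 kg with its tubes. Origin under its centre. Starts on the apron, up to 25 mm off the centre line and 12 degrees askew. Home: origin at x = 120 mm, y = 0 of the loader, 9 mm clear of each rail. Its flat sides can be pushed at up to 44 mm above the plate, above the rails; it slides flat
- tubes: the 20 capped tubes fixed in the rack: caps 16 mm across, tops 74 mm above the rack's underside; the outer caps are 6 mm in from the rack's front and back ends and 8.5 mm in from its sides. Same origin and axes as the rack
- pod: fixed cream control pod, 90 by 80 mm, 40 mm high, just past the stop end of the loader; origin at the centre of its underside
- load_top (a point): centre of the top of the round grey load button, 28 mm across, on top of the pod; pressed straight down
- load (a joint): travel of the load button: 0 up, 0.006 m fully down; spring return, about 5 N at full travel
- jar: bystander: clear capped jar, 44 mm across, 55 mm high, beside the near rail; origin under its centre
- slide_box: bystander: grey slide box 85 x 32 x 24 mm high, beside the far rail; origin under its centre
- vial: bystander: small amber vial, 28 mm across, 45 mm high, on the robot's side of the apron; origin under its centre
- reagent: bystander: white bottle, 60 mm across, 100 mm high, well to the right of the apron or to the left of the pod; origin under its centre
- mouse: bystander: white computer mouse 100 x 60 x 33 mm, near the robot on its left; origin under its centre
- dish: bystander: flat clear round dish, 90 mm across, 16 mm high, well to the right of the apron or to the left of the pod; origin under its centre
- beaker: bystander: glass beaker, 64 mm across, 75 mm high, to the left of the pod; origin under its centre
Not all that is in view belongs to the job. What is shaped like the pod but orange or turquoise is not meant. What is shaped like the rack but brown is not meant.

How it is judged (in metres and radians):
On the way, in this order (a step that is already met when the one before it is completed fails the run):
1. the rack is home and square against the end stop (x of rack in the frame of loader above 0.116 m and y of rack in the frame of loader between -0.009 and 0.009 m and angle between the x axis of rack and the x axis of loader, either way round below 0.06 rad and linear speed of rack below 0.02 m/s and angle between rack's own z axis and vertical below 0.05 rad), for 0.2 s.
2. the load button is pressed fully down (value of joint load above 0.0045 m), for 0.05 s.
At the end, for the whole second after the job is handed in: the rack stands at rest within 4 mm of the end stop, within 9 mm of the lane's centre line, square to the lane within 0.06 rad and upright, and the load button, pressed at least 4.5 mm after that, is up again (all of step 1 and value of joint load below 0.002 m); the robot touches nothing.
It fails at once if a guide rail is touched, by the rack, the robot or anything else (over 0.3 N) (contact force between any of rail_near, rail_far and anything else above 0.3 N).
It fails at once if the robot touches the tubes (over 0.5 N) (contact force between tubes and the arm above 0.5 N or contact force between tubes and the fingers above 0.5 N).
It fails at once if the rack is lifted more than 6 mm or tipped more than 0.12 rad (z of rack in the frame of loader above 0.012 m or angle between rack's own z axis and vertical above 0.12 rad).
It fails at once if the load button is pressed before the rack is home (value of joint load above 0.003 m and x of rack in the frame of loader below 0.112 m).
It fails at once if a bystander is moved more than 20 mm or tipped (distance of any of jar, slide_box, vial, reagent, mouse, dish, beaker from where it was at the start of the episode above 0.02 m or angle between any of jar, slide_box, vial, reagent, mouse, dish, beaker's own z axis and vertical above 0.3 rad).
It also fails if it takes over 72 s, if anything falls off the work surface, if the arm or the gripper's body presses on something with over 40 N, if the wrist force passes 120 N, or if a joint passes its speed limit or range.

## Robot

A 6-joint arm with a two-finger parallel gripper is mounted at the origin on the work surface. World frame = base frame: x ahead of the robot, y to its left, z up, the work surface at z = 0. Lengths are in mm, angles in rad, forces in N, time in s.
With the tool pointing down it reaches from about 350 to 975 mm from the base axis. Payload 7.1 kg.
Tool frame: the origin (TCP) lies at the very end of the fingers, on their centre line; the grasp point (between the pads) lies 19 mm behind it; z points along the fingers, y is the direction in which the jaws open and shut (so a half turn about z gives the same grasp; the last joint's range is limited). The gripper opens to 88 mm and grips with 3 to 60 N. Pads are 20 mm wide; open, the fingers measure 115 mm over their backs; the gripper's body (75 mm by 178 mm) begins 61 mm behind the grasp point.
Start: joints at [1.266, 0.423, 1.63, -0, 1.089, -0.019], TCP at [176.171, 599.64, 222.675] pointing down, gripper open.
Joint ranges: [-3, 3], [-0.9, 2.11], [0.09, 2.58], [-1.31, 4.45], [0.11, 2.69], [-2.54, 2.54]. Speed limits (rad/s): [2.39, 2.39, 3.01, 3.14, 3.14, 3.14].

## Interface

Orientations are given as a rotation vector (axis times angle).
In Python, from workcell import readout, imaging, close_job gives the robot as it stands.
- The arm moves only by the tool carry_out, never from a script. Its argument "rows" is a list of rows, each a list of 3 entries, a list of its own where there are three numbers: the shift along the tool's x, y, z in m, then the turn, a rotation vector about the tool's x, y, z in rad, then the closure, from 0 (fully open) to 1 (shut). In form: [[[dx, dy, dz], [wx, wy, wz], hand], ...]. A call has 1 to 12 rows; each row shifts and turns the commanded pose from where the row before left it, along the tool's axes as they then stand; what a row does not reach is not made up. A row lasts 1/12 s, in which the tool goes at most 41.7 mm and 7.16 degrees, less where a joint would pass 70% of its speed; a pose out of reach is approached as far as the arm can. A call with a gripper value outside its range is refused whole. The fingers move at their own pace and stop on an object; the grip force is fixed at half the most. Time passes only in rows, so rows that do not move let the fingers close. It gives the time, the measured TCP pose, the force and the opening at its end, in the units of the state.
- readout.get_obs(): the state, without advancing time (a new reading comes with each control period).
- imaging.get_image(name): name is "scene" or "side" or "wrist"; returns the picture (400x640x3 uint8, red, green, blue); there is no depth.
- imaging.camera_params(name): a dict with "fx", "fy", "cx", "cy" (pixels), "rvec" (rotation vector, rad) and "tvec" (3), from world to camera coordinates, as OpenCV has them; the wrist camera has in their place "T_tool_cam" (4x4, takes a point from camera to tool coordinates, whose origin is the TCP and whose axes are the flange's). Camera axes: x right, y down, z forward; pixel columns grow to the right and rows downward; lengths in mm; the calibration is good to about 2 mm. The wrist camera is an equidistant fisheye: a pixel r from the principal point sees the ray r / f radians off the axis. A picture is of the moment at which its call begins: read the wrist's pose just before it. camera_params takes no time and is no camera call.
- close_job(): hands the job in, once; it reports no verdict.
The state is a dict: "t": time; "qpos": joint angles; "qvel": joint speeds; "joint_torque": joint torques, N m; "ee_pos": TCP position; "orientation": TCP orientation; "ft_force": force on the tool from outside, world axes, zero at the start; "moment": the same for the moment, N m; "width": finger opening in mm.
Only numpy, scipy, OpenCV 4.12 (cv2) and the standard library are available. Lean on these libraries where they do the work, as an engineer would, in place of code of your own. Each camera call takes 0.05 s, during which the arm holds its last target.

## Working session

There is one attempt and no reset: what is moved stays moved. The work goes in short steps, Python scripts to look and compute and a tool call to move; the robot and the scene stay as the last step left them, time stands still between calls to the robot, and variables do not carry over. Pictures are saved under pics/ and viewed, and the job is handed in when it is done.

Besides the shell and the picture viewer there is one more tool, called after "Call:" in YAML: its name, and indented under it one key for each argument. carry_out: Moves the arm, as the interface text tells. Its arguments: {"type":"object","properties":{"rows":{"type":"array","items":{"type":"array"}}},"required":["rows"]}

```bash
ls; mkdir -p pics
python3 - <<'E'
from workcell import readout, imaging
import cv2
o=readout.get_obs(); print(o)
for n in ("scene","side","wrist"):
    p=imaging.camera_params(n); print(n,p)
    im=imaging.get_image(n); cv2.imwrite(f"pics/{n}0.png",im[:,:,::-1])
E
```

```text
pics
{'t': 0.0, 'qpos': array([ 1.26598852e+00,  4.23869806e-01,  1.63069606e+00, -1.09272759e-05,
        1.08858927e+00, -1.89711897e-02]), 'qvel': array([ 0.00125938,  0.00017941, -0.00013248,  0.00022859, -0.00072841,
        0.00115418]), 'joint_torque': array([ 1.42732515e-03, -5.44624472e+01, -2.73665321e+01,  6.42544683e-02,
        2.28116359e-02, -1.36364492e-04]), 'ee_pos': array([176.01718284, 599.11600937, 221.88123078]), 'orientation': array([-4.47421640e-01, -3.10932309e+00,  2.42452072e-03]), 'ft_force': array([-0.02413374,  0.55160474, -0.98640823]), 'moment': array([ 0.03909047,  0.02566037, -0.03154776]), 'width': 87.5863857224068}
scene {'fx': 405.4375456921176, 'fy': 405.4375456921176, 'cx': 321.64112687925086, 'cy': 204.1930965196385, 'rvec': array([ 2.22026015,  1.00522211, -0.41219208]), 'tvec': array([-403.78233576, -219.58005825, 1363.82592801])}
side {'fx': 401.5778669644401, 'fy': 401.5778669644401, 'cx': 316.010452475877, 'cy': 202.1472505680684, 'rvec': array([ 2.17774828, -0.62541266,  0.31887891]), 'tvec': array([-447.10098031,  263.12320987, 1000.8179443 ])}
wrist {'fx': 309.70691628693146, 'fy': 309.70691628693146, 'cx': 319.65271646119345, 'cy': 203.34568473877172, 'T_tool_cam': array([[ 1.98304364e-06, -9.54409310e-01, -2.98501037e-01,
         8.14941030e+01],
       [ 9.99999993e-01,  3.59337528e-05, -1.08249086e-04,
        -1.03680606e-01],
       [ 1.14040198e-04, -2.98501035e-01,  9.54409304e-01,
        -1.62167079e+02],
       [ 0.00000000e+00,  0.00000000e+00,  0.00000000e+00,
         1.00000000e+00]])}
```

View pics/scene0.png

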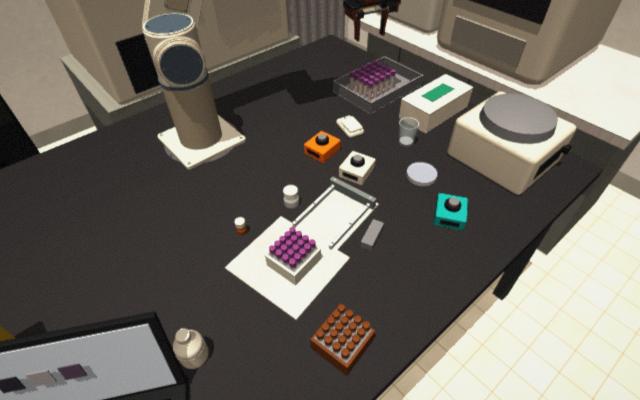

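View pics/side0.png

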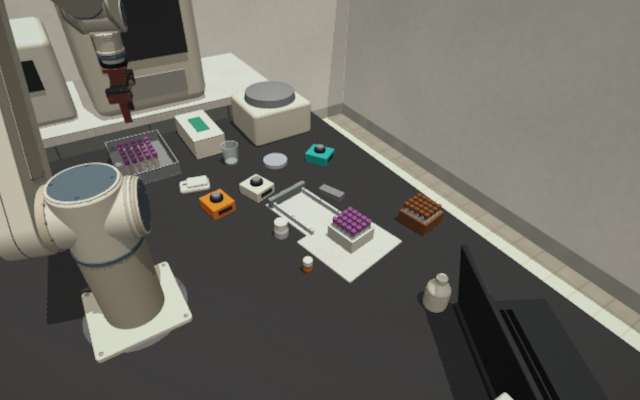

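View pics/wrist0.png

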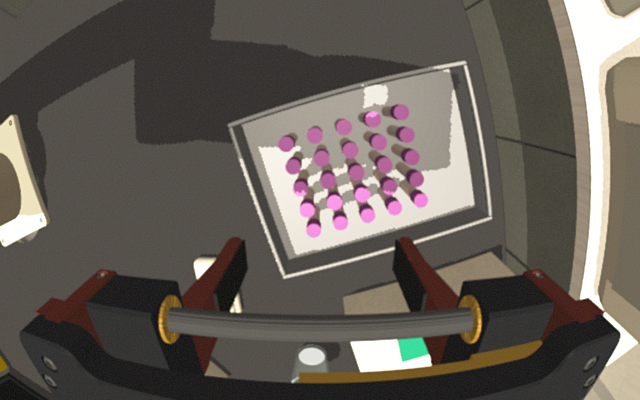

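The scene view shows the white rack on the apron at (293,253), with the brown lookalike at (343,335). The cream pod is at (357,167), with the orange one at (322,146) and the turquoise one at (452,210). In the side view the rack is at (351,228) and the cream pod at (257,187). I choose the white rack and the cream pod, and check both in close crops.

```bash
cat > h.py <<'E'
import numpy as np, cv2
from workcell import readout, imaging
P={n:imaging.camera_params(n) for n in("scene","side","wrist")}
def crop(src,dst,x0,y0,x1,y1,s):
    im=cv2.imread(src)[y0:y1,x0:x1]; im=cv2.resize(im,None,fx=s,fy=s,interpolation=cv2.INTER_CUBIC)
    for v in range((x0+9)//10*10,x1,10):
        cv2.line(im,((v-x0)*s,0),((v-x0)*s,8 if v%50 else 16),(0,255,255),1)
        if v%20==0: cv2.putText(im,str(v),((v-x0)*s,22),0,.35,(0,255,255),1)
    for v in range((y0+9)//10*10,y1,10):
        cv2.line(im,(0,(v-y0)*s),(8,(v-y0)*s),(0,255,255),1)
        if v%20==0: cv2.putText(im,str(v),(10,(v-y0)*s+4),0,.35,(0,255,255),1)
    cv2.imwrite(dst,im)
def ray(n,uv,T=None):
    """origin, dir in world"""
    p=P[n]; x=(uv[0]-p['cx'])/p['fx']; y=(uv[1]-p['cy'])/p['fy']
    if n=='wrist':
        r=np.hypot(x,y); d=np.array([np.sin(r)*x/max(r,1e-9),np.sin(r)*y/max(r,1e-9),np.cos(r)])
        M=T@p['T_tool_cam']; return M[:3,3],M[:3,:3]@d
    R=cv2.Rodrigues(p['rvec'])[0]; return -R.T@p['tvec'], R.T@np.array([x,y,1.])
def atz(n,uv,z,T=None):
    o,d=ray(n,uv,T); return o+d*(z-o[2])/d[2]
def tri(obs):
    A=np.zeros((3,3));b=np.zeros(3);L=[]
    for a in obs:
        o,d=ray(*a); d=d/np.linalg.norm(d); M=np.eye(3)-np.outer(d,d); A+=M;b+=M@o; L.append((M,o))
    p=np.linalg.solve(A,b); return p,[round(float(np.linalg.norm(M@(p-o))),1) for M,o in L]
def Ttool(o=None):
    o=o or readout.get_obs(); T=np.eye(4); T[:3,:3]=cv2.Rodrigues(o['orientation'])[0]; T[:3,3]=o['ee_pos']; return T
def proj(n,X,T=None):
    p=P[n]; X=np.asarray(X,float)
    if n=='wrist':
        M=np.linalg.inv(T@p['T_tool_cam']); c=M[:3,:3]@X+M[:3,3]; r=np.hypot(c[0],c[1]); th=np.arctan2(r,c[2])
        return np.array([p['cx']+p['fx']*th*c[0]/r,p['cy']+p['fy']*th*c[1]/r])
    c=cv2.Rodrigues(p['rvec'])[0]@X+p['tvec']; return np.array([p['cx']+p['fx']*c[0]/c[2],p['cy']+p['fy']*c[1]/c[2]])
E
python3 -c "
from h import *
crop('pics/scene0.png','pics/sc_c.png',220,130,400,320,4)
crop('pics/side0.png','pics/sd_c.png',230,150,410,285,4)
"
```

```text
(no output)
```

View pics/sc_c.png

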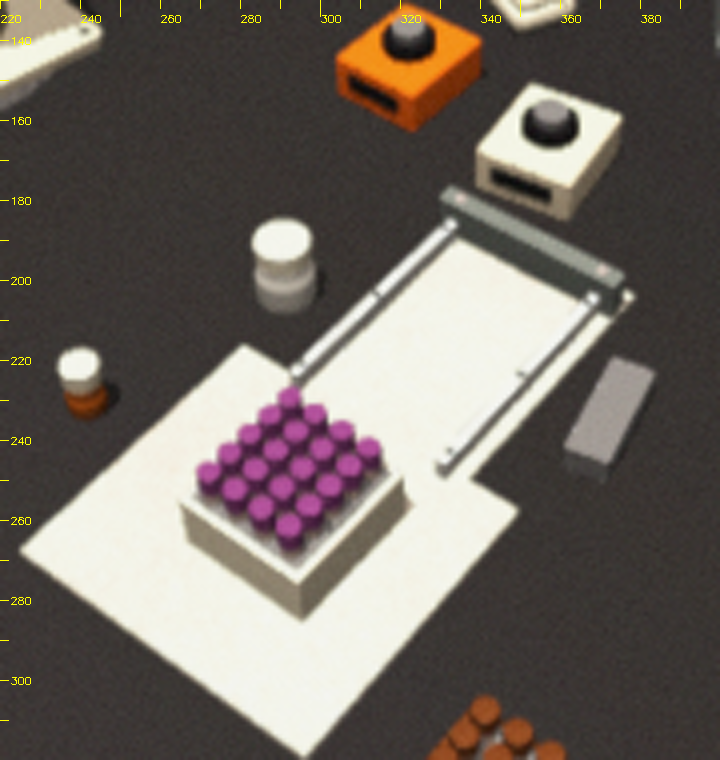

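View pics/sd_c.png

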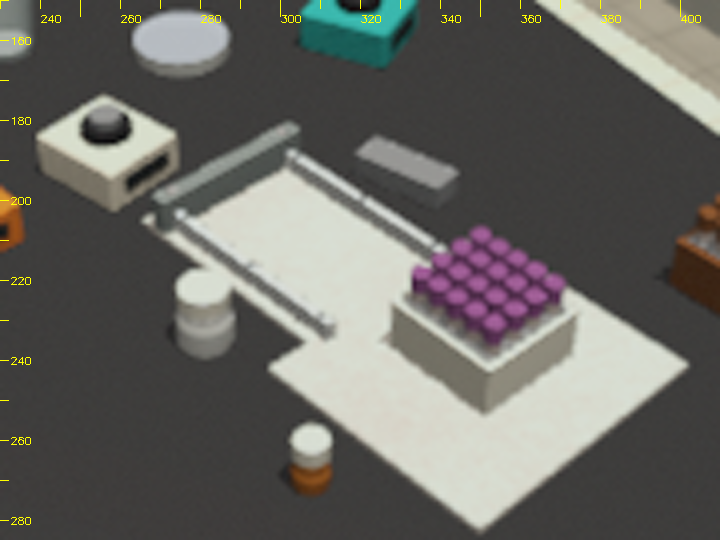

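```bash
cat > fit.py <<'E'
from h import *
from scipy.optimize import least_squares
def pose(q,X): 
    c,s=np.cos(q[2]),np.sin(q[2]); return np.array([q[0]+c*X[0]-s*X[1],q[1]+s*X[0]+c*X[1],X[2]])
def fit(pts,q0):
    f=lambda q: np.concatenate([proj(n,pose(q,X),T)-uv for n,uv,X,T in pts])
    r=least_squares(f,q0,loss='soft_l1'); return r.x,f(r.x).reshape(-1,2)
def rel(L,R):
    c,s=np.cos(L[2]),np.sin(L[2]); d=R[:2]-L[:2]; return np.array([c*d[0]+s*d[1],-s*d[0]+c*d[1],(R[2]-L[2])*57.3])
E
python3 - <<'E'
from fit import *
np.set_printoptions(precision=2,suppress=True)
L=[('scene',(225,267),(-210,115,6)),('scene',(281,216.2),(-10,115,6)),('scene',(296,319.2),(-210,-115,6)),('scene',(349.5,257.8),(-10,-115,6)),
('side',(297.2,241.8),(-10,115,6)),('side',(350,282.8),(-210,115,6)),('side',(402.2,241.2),(-210,-115,6))]
R=[('scene',(265.2,255.5),(-50,48,52)),('scene',(294.5,273.2),(-50,-48,52)),('scene',(320.8,249),(50,-48,52)),('scene',(295,285),(-50,-48,6)),('scene',(267,265),(-50,48,6)),('scene',(322.5,256.2),(50,-48,6)),
('side',(328.2,225.5),(50,48,52)),('side',(351.8,240.2),(-50,48,52)),('side',(374.2,229),(-50,-48,52)),('side',(351.5,253.2),(-50,48,6)),('side',(373.2,239),(-50,-48,6)),('side',(327.5,235),(50,48,6))]
add=lambda l:[(*a,None) for a in l]
q0=[600,0,1.57]
l,e=fit(add(L),q0); print('loader',l,e.tolist())
r,e=fit(add(R),q0); print('rack',r,e.tolist()); print(rel(l,r))
for n in('scene','side'):
    print(n,fit([a for a in add(L) if a[0]==n],q0)[0],fit([a for a in add(R) if a[0]==n],q0)[0])
print('btn',tri([('scene',(357.8,158)),('side',(256.2,179.8))]))
print('rack top corner z', tri([('scene',(265.2,255.5)),('side',(351.8,240.2))]),tri([('scene',(294.5,273.2)),('side',(374.2,229))]))
print('apron z',tri([('scene',(225,267)),('side',(350,282.8))]))
for nm,a,b in(('jar',(292,207.5),(281,238)),('vial',(242,234),(308,272.5))): print(nm,atz('scene',a,0),atz('side',b,0))
E
```

```text
loader [571.19  14.32   1.76] [[0.583682399297345, -0.682127257660909], [-1.46336797573872, 1.563583638758189], [0.11188914618878698, -0.6430101513941509], [-1.5713976234710572, 2.0719301827857635], [2.1136278460668905, 0.36080421023399367], [-0.7344069883561133, -1.8409481999815966], [-0.34910808826799666, -1.1693703083197136]]
rack [601.29 -77.05   1.75] [[-0.7448722883133314, -1.578324277918341], [-0.13765951407754073, 1.8801454410614156], [0.8711192639591445, -1.4571307877175457], [0.6005338245229837, 0.6986732185002325], [-0.3557919389786548, -0.19047441547002109], [-0.5598119109337176, 2.331339179836675], [-0.8411693630027912, -1.4887965755850132], [0.38442523241781146, 1.7005044493484718], [0.6470531575237715, -2.4966038549517293], [-0.4441343995486591, 0.2554946959364486], [0.023573547131604755, -1.0664322943902675], [-0.6242401527648553, 0.44750450704117384]]
[-95.46 -11.98  -0.96]
scene [572.15  15.58   1.76] [600.19 -76.44   1.76]
side [568.41  10.71   1.76] [601.4  -78.8    1.72]
btn (array([464.47, 273.85,  53.66]), [1.8, 1.8])
rack top corner z (array([ 565.83, -132.78,   52.07]), [3.4, 3.4]) (array([ 652.98, -116.67,   47.18]), [3.9, 3.9])
apron z (array([ 498.18, -216.65,    3.09]), [1.3, 1.3])
jar [448.48  34.56   0.  ] [425.65  31.71   0.  ]
vial [ 434.85 -124.51    0.  ] [ 423.49 -126.39   -0.  ]
```

Call:
carry_out:
  rows:
    - [[0, 0, -0.02], [0, 0, -0.119], 0]
    - [[0, 0, -0.02], [0, 0, -0.119], 0]
    - [[0, 0, -0.02], [0, 0, -0.119], 0]
    - [[0, 0, -0.02], [0, 0, -0.119], 0]
    - [[-0.0159, -0.0334, 0], [0, 0, 0], 0]
    - [[-0.0159, -0.0334, 0], [0, 0, 0], 0]
    - [[-0.0159, -0.0334, 0], [0, 0, 0], 0]
    - [[-0.0159, -0.0334, 0], [0, 0, 0], 0]
    - [[-0.0159, -0.0334, 0], [0, 0, 0], 0]
    - [[-0.0159, -0.0334, 0], [0, 0, 0], 0]
    - [[-0.0159, -0.0334, 0], [0, 0, 0], 0]
    - [[-0.0159, -0.0334, 0], [0, 0, 0], 0]

```text
t: 1.15
ee_pos: [352.2, 359.6, 302.6]
orientation: [0.299, -3.127, 0.0]
ft_force: [0.6, 0.7, 0.0]
width: 87.7
```

Call:
carry_out:
  rows:
    - [[-0.0159, -0.0334, 0], [0, 0, 0], 0]
    - [[-0.0159, -0.0334, 0], [0, 0, 0], 0]
    - [[-0.0159, -0.0334, 0], [0, 0, 0], 0]
    - [[-0.0159, -0.0334, 0], [0, 0, 0], 0]
    - [[-0.0159, -0.0334, 0], [0, 0, 0], 0]
    - [[-0.0159, -0.0334, 0], [0, 0, 0], 0]
    - [[-0.0159, -0.0334, 0], [0, 0, 0], 0]
    - [[-0.0159, -0.0334, 0], [0, 0, 0], 0]
    - [[-0.0159, -0.0334, 0], [0, 0, 0], 0]
    - [[-0.0159, -0.0334, 0], [0, 0, 0], 0]
    - [[-0.0159, -0.0334, 0], [0, 0, 0], 0]
    - [[-0.0159, -0.0334, 0], [0, 0, 0], 0]

```text
t: 2.15
ee_pos: [615.4, 2.1, 302.4]
orientation: [0.298, -3.127, -0.0]
ft_force: [0.8, 0.5, 0.3]
width: 87.9
```

Call:
carry_out:
  rows:
    - [[0, 0, 0], [0, 0, 0], 0]
    - [[0, 0, 0], [0, 0, 0], 0]

```text
t: 2.32
ee_pos: [615.0, 2.3, 301.9]
orientation: [0.294, -3.127, -0.0]
ft_force: [-0.4, 0.9, 0.1]
width: 87.9
```

Run:
```python
from h import *
o=readout.get_obs(); T=Ttool(o); np.save('T1.npy',T); print(o['t'],o['qpos'],T)
im=imaging.get_image('wrist'); cv2.imwrite('pics/w1.png',im[:,:,::-1])
```

```text
2.3167 [-1.56388514e-02  3.31408605e-01  1.57608539e+00  1.01919443e-04
  1.23529023e+00 -1.77368726e+00] [[-9.82525070e-01 -1.86126494e-01 -1.18992282e-03  6.15030664e+02]
 [-1.86126758e-01  9.82525733e-01  1.14859115e-04  2.31210078e+00]
 [ 1.14775146e-03  3.34328437e-04 -9.99999285e-01  3.01869293e+02]
 [ 0.00000000e+00  0.00000000e+00  0.00000000e+00  1.00000000e+00]]
```

View pics/w1.png

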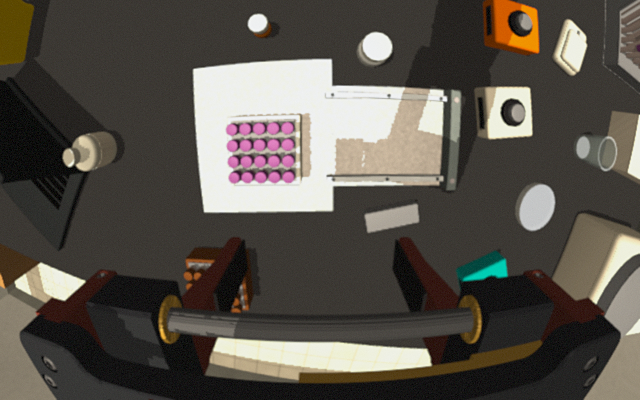

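The wrist view shows the whole loader: the rack at (262,150), the lane between the rails at rows 96 and 180, the stop at (453,140), and the cream pod with its button at (513,111). I'll zoom in.

```bash
python3 -c "
from h import *
crop('pics/w1.png','pics/w1a.png',185,50,345,220,5 if 0 else 4)
crop('pics/w1.png','pics/w1b.png',315,70,545,200,3)
crop('pics/w1.png','pics/w1c.png',215,100,320,200,7)
"
```

```text
(no output)
```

View pics/w1a.png

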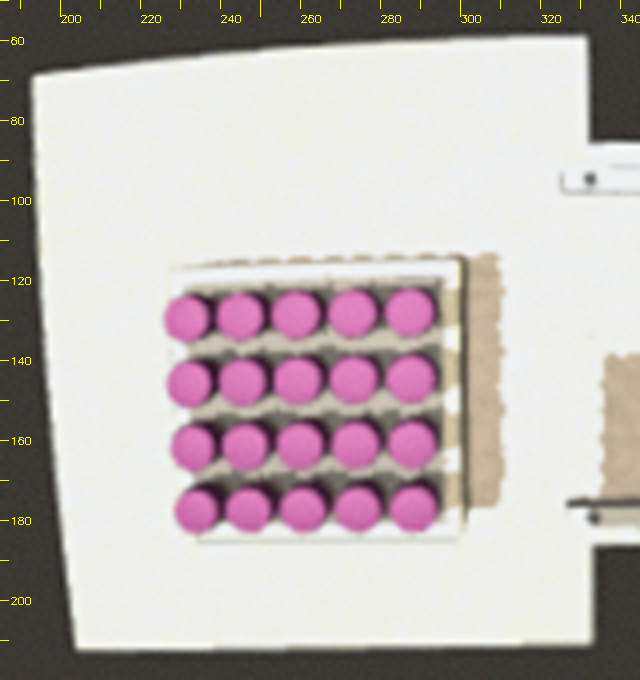

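View pics/w1b.png

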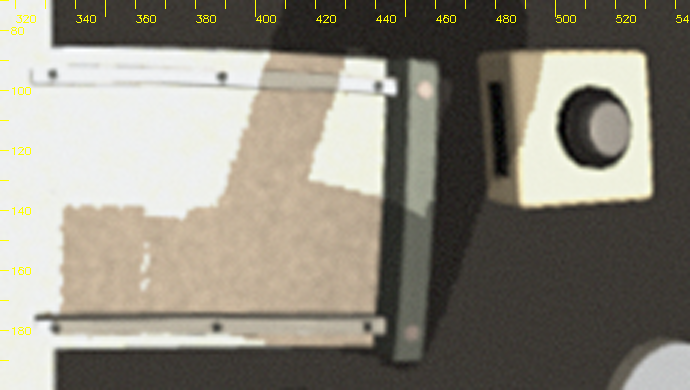

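View pics/w1c.png

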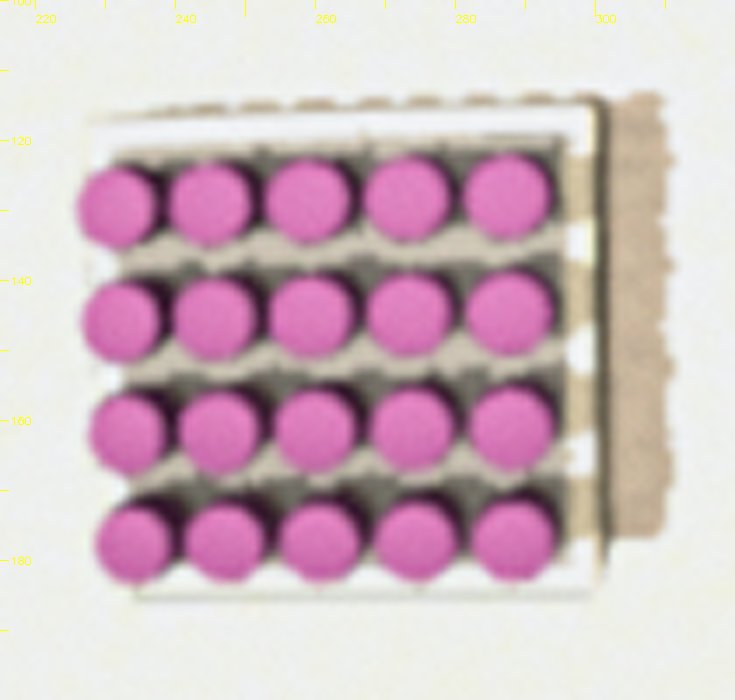

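```bash
cat > caps.py <<'E'
from fit import *
def caps(im,roi):
    x0,y0,x1,y1=roi; s=im[y0:y1,x0:x1].astype(int)
    S=6; b=cv2.resize(im[y0:y1,x0:x1],None,fx=S,fy=S,interpolation=cv2.INTER_CUBIC).astype(int)
    m=((b[...,0]-b[...,1]>60)&(b[...,2]-b[...,1]>40)).astype(np.uint8)
    n,l,st,c=cv2.connectedComponentsWithStats(m)
    return np.array([[(c[i][0]+.5)/S-.5+x0,(c[i][1]+.5)/S-.5+y0] for i in range(1,n) if st[i,4]>S*S*40])
def fitrack(c,T,q0,cam='wrist',z=79):
    # assign by nearest, iterate
    g=[(x,y,z) for x in(-36,-18,0,18,36) for y in(-31.5,-10.5,10.5,31.5)]
    q=np.array(q0,float)
    for _ in range(6):
        pr=np.array([proj(cam,pose(q,X),T) for X in g])
        d=np.linalg.norm(pr[:,None]-c[None],axis=2); pts=[(cam,c[d[i].argmin()],g[i],T) for i in range(20)]
        q,e=fit(pts,q)
    return q,e
E
python3 - <<'E'
from caps import *
np.set_printoptions(precision=2,suppress=True)
T=np.load('T1.npy')
L=[((193,68.7),(-210,115,6)),((331.8,58.8),(-10,115,6)),((204.2,212.5),(-210,-115,6)),((333.2,211),(-10,-115,6)),
((325.5,98),(-10,57,24)),((325.5,93),(-10,65,24)),((327,175.8),(-10,-57,24)),((443.3,175),(170,-57,24))]
l,e=fit([('wrist',a,b,T) for a,b in L],[571,14,1.76]); print('loader',l,l[2]*57.3); print(e)
im=cv2.imread('pics/w1.png')[:,:,::-1]
c=caps(im,(215,105,310,200)); print(len(c))
r,e=fitrack(c,T,[601,-77,1.75]); print('rack',r,np.abs(e).max()); print(rel(l,r))
w=atz('wrist',(315+605/3,70+125/3),46,T); w2=atz('wrist',(315+605/3,70+125/3),53,T)
print('btn',w,w2)
print('btn tri',tri([('wrist',(315+605/3,70+125/3),T),('scene',(357.8,158)),('side',(256.2,179.8))]))
print('vial',atz('wrist',(259,26),45,T),'jar',atz('wrist',(377,47),55,T),'box',atz('wrist',(392,217),24,T))
np.save('L.npy',l)
E
```

```text
loader [569.84  13.39   1.78] 101.83045180826959
[[ 0.59  0.53]
 [-6.99  0.34]
 [ 0.74 -0.17]
 [-5.96 -0.58]
 [ 0.3  -0.6 ]
 [ 0.2  -1.21]
 [ 0.05  0.73]
 [ 0.69  0.78]]
20
rack [601.32 -78.44   1.76] 0.3447034174539567
[-96.33 -12.    -1.17]
btn [462.16 280.5   46.  ] [463.39 275.58  53.  ]
btn tri (array([464.13, 274.28,  53.7 ]), [0.9, 1.4, 2.2])
vial [ 432.93 -115.64   45.  ] jar [436.1   44.29  55.  ] box [670.7  125.81  24.  ]
```

Run:
```python
from caps import *
np.set_printoptions(precision=2,suppress=True)
T=np.load('T1.npy')
L=[((193,68.7),(-210,115,6)),((204.2,212.5),(-210,-115,6)),
((325.5,98),(-10,57,24)),((325.5,93),(-10,65,24)),((327,175.8),(-10,-57,24)),((443.3,175),(170,-57,24))]
l,e=fit([('wrist',a,b,T) for a,b in L],[571,14,1.76]); print('loader',l,l[2]*57.3); print(e)
for p in [(444,89.3),(439.3,185.7)]:
    X=atz('wrist',p,6,T); print('stop edge in loader',rel(l,np.array([X[0],X[1],l[2]])))
for p in [(331.8,58.8),(333.2,211)]:
    X=atz('wrist',p,6,T); print('apron front corner',rel(l,np.array([X[0],X[1],l[2]])))
for p in [(315+31/3,70+85/3),(447,101.3),(327,175.8),(443.3,175)]:
    X=atz('wrist',p,24,T); print('rail inner',rel(l,np.array([X[0],X[1],l[2]])))
r=np.array([601.32,-78.44,1.76]);im=cv2.imread('pics/w1.png')[:,:,::-1]
r,_=fitrack(caps(im,(215,105,310,200)),T,r); print(r,rel(l,r)); np.save('L.npy',l)
```

```text
loader [569.88  12.78   1.78] 101.82648571678656
[[ 0.23  0.52]
 [ 0.4  -0.21]
 [-0.13 -0.65]
 [-0.24 -1.26]
 [-0.37  0.69]
 [ 0.34  0.73]]
stop edge in loader [172.53  75.63   0.  ]
stop edge in loader [171.4  -77.35   0.  ]
apron front corner [  0.73 115.33   0.  ]
apron front corner [  -0.09 -116.22    0.  ]
rail inner [-10.07  55.6    0.  ]
rail inner [170.1  56.5   0. ]
rail inner [ -9.45 -55.98   0.  ]
rail inner [169.33 -55.85   0.  ]
[601.32 -78.44   1.76] [-95.72 -12.08  -1.17]
```

Run:
```python
from caps import *
np.set_printoptions(precision=1,suppress=True)
l=np.load('L.npy')
# brown rack: front-left cap tops in scene, z~80 / base at 0
for uv,z in [((343,305),74),((313,333),60),((374,325),60),((343,335),60)]:
    X=atz('scene',uv,z); print(uv,X,rel(l,np.array([X[0],X[1],l[2]])))
o=readout.get_obs();p=o['ee_pos'];print(rel(l,np.array([p[0],p[1],l[2]])),p)
```

```text
(343, 305) [795.5 -94.6  74. ] [-151.3 -198.9    0. ]
(313, 333) [ 796.  -178.3   60. ] [-233.3 -182.1    0. ]
(374, 325) [866.  -72.3  60. ] [-144.  -272.4    0. ]
(343, 335) [ 839.5 -135.2   60. ] [-200.1 -233.6    0. ]
[-18.2 -41.6   0. ] [614.3   3.5 302. ]
```

Call:
carry_out:
  rows:
    - [[-0.02, -0.026, 0], [0, 0, -0.019], 0.35]
    - [[-0.019, -0.026, 0], [0, 0, 0], 0.35]
    - [[-0.019, -0.026, 0], [0, 0, 0], 0.35]
    - [[0, 0, 0.04], [0, 0, 0], 0.35]
    - [[0, 0, 0.04], [0, 0, 0], 0.35]
    - [[0, 0, 0.04], [0, 0, 0], 0.35]
    - [[0, 0, 0.04], [0, 0, 0], 0.35]
    - [[0, 0, 0.03], [0, 0, 0], 0.35]
    - [[0, 0, 0.02], [0, 0, 0], 0.35]
    - [[0, 0, 0.01], [0, 0, 0], 0.35]
    - [[0, 0, 0], [0, 0, 0], 0.35]

```text
t: 3.28
ee_pos: [685.1, -59.3, 80.3]
orientation: [0.33, -3.12, -0.002]
ft_force: [-0.7, 0.3, 0.1]
width: 56.9
```

Run:
```python
from caps import *
np.set_printoptions(precision=2,suppress=True)
l=np.load('L.npy')
for k in range(1):
    o=readout.get_obs();T=Ttool(o);p=o['ee_pos'];print(rel(l,np.array([p[0],p[1],l[2]])),p,np.degrees(np.arctan2(T[1,1],T[0,1])),o['width'])
im=imaging.get_image('wrist'); cv2.imwrite('pics/w2.png',im[:,:,::-1])
```

```text
[-94.12 -98.06   0.  ] [685.15 -59.26  80.31] 102.07142944103894 56.936189683818206
```

View pics/w2.png

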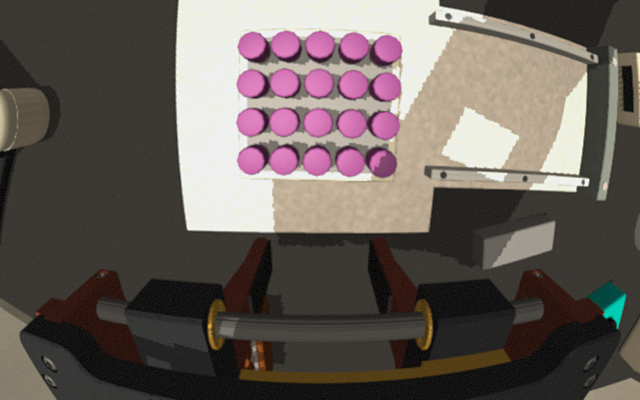

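Run:
```python
from caps import *
np.set_printoptions(precision=2,suppress=True)
l=np.load('L.npy')
o=readout.get_obs();T=Ttool(o)
im=cv2.imread('pics/w2.png')[:,:,::-1]
c=caps(im,(225,20,420,190)); print(len(c))
r,e=fitrack(c,T,[601,-78,1.76]); print(r,np.abs(e).max(),rel(l,r)); 
t=np.linalg.inv(T)
print('rack centre in tool',(t@np.array([r[0],r[1],6,1]))[:3], 'fingers edge-> rack side gap', (t@np.array([r[0],r[1],6,1]))[0]-48-10)
# rails in this view
for uv in [(433,22),(427,168),(600,62),(591,179)]:
    X=atz('wrist',uv,24,T); print(uv,rel(l,np.array([X[0],X[1],l[2]])))
```

```text
20
[603.32 -78.97   1.76] 5.4636338987508 [-96.65 -13.93  -1.24]
rack centre in tool [85.31 -1.54 76.46] fingers edge-> rack side gap 27.31275156935169
(433, 22) [-12.86  53.     0.  ]
(427, 168) [-14.63 -58.37   0.  ]
(600, 62) [174.79  57.46   0.  ]
(591, 179) [173.99 -60.2    0.  ]
```

Call:
carry_out:
  rows:
    - [[0, 0, 0.025], [0, 0, 0], 0.35]
    - [[0, 0, 0.02], [0, 0, 0], 0.35]
    - [[0.01, 0, 0.01], [0, 0, 0], 0.35]
    - [[0.008, 0, 0], [0, 0, 0], 0.35]
    - [[0.003, 0, 0], [0, 0, 0], 0.35]
    - [[0.002, 0, 0], [0, 0, 0], 0.35]
    - [[0.002, 0, 0], [0, 0, 0], 0.35]

```text
t: 3.92
ee_pos: [664.1, -66.3, 29.9]
orientation: [-0.328, 3.121, -0.001]
ft_force: [0.5, 0.4, -0.1]
width: 57.3
```

Call:
carry_out:
  rows:
    - [[0.002, 0, 0], [0, 0, 0], 0.35]
    - [[0.002, 0, 0], [0, 0, 0], 0.35]
    - [[0.002, 0, 0], [0, 0, 0], 0.35]

```text
t: 4.17
ee_pos: [658.2, -67.3, 28.7]
orientation: [-0.327, 3.121, -0.0]
ft_force: [3.6, 1.0, 2.8]
width: 57.0
```

Call:
carry_out:
  rows:
    - [[0.002, 0, 0], [0, 0, 0], 0.35]
    - [[0.002, 0, 0], [0, 0, 0], 0.35]
    - [[0.002, 0, 0], [0, 0, 0], 0.35]
    - [[0, 0, 0], [0, 0, 0], 0.35]
    - [[0, 0, 0], [0, 0, 0], 0.35]

```text
t: 4.58
ee_pos: [651.1, -68.7, 27.7]
orientation: [-0.328, 3.124, -0.0]
ft_force: [2.3, -0.0, 2.0]
width: 57.0
```

```bash
cat > look.py <<'E'
from caps import *
import sys
np.set_printoptions(precision=2,suppress=True)
l=np.load('L.npy')
o=readout.get_obs();T=Ttool(o);p=o['ee_pos']
im=imaging.get_image('wrist'); cv2.imwrite(sys.argv[1],im[:,:,::-1])
print(o['t'],o['ft_force'],'tcp in loader',rel(l,np.array([p[0],p[1],l[2]])),p[2],'yaw',np.degrees(np.arctan2(T[1,1],T[0,1])))
E
python3 look.py pics/w3.png
```

```text
4.5833 [ 2.3  -0.04  1.98] tcp in loader [-96.42 -62.78   0.  ] 27.705355066366298 yaw 101.99105219241342
```

View pics/w3.png

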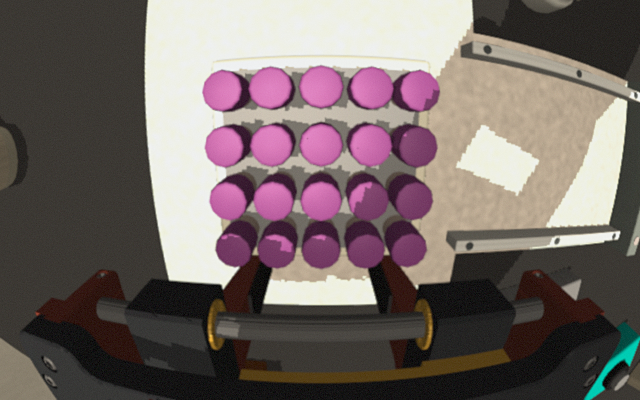

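The pads are against the far side of the rack and no cap is touched. The rack is at about y = -5, so I push 5 mm more, then back off and look.

Call:
carry_out:
  rows:
    - [[0.002, 0, 0], [0, 0, 0], 0.35]
    - [[0.002, 0, 0], [0, 0, 0], 0.35]
    - [[0.001, 0, 0], [0, 0, 0], 0.35]
    - [[0, 0, 0], [0, 0, 0], 0.35]
    - [[0, 0, 0], [0, 0, 0], 0.35]

```text
t: 5.05
ee_pos: [645.7, -69.7, 27.5]
orientation: [0.328, -3.124, -0.0]
ft_force: [2.1, 0.3, 1.9]
width: 57.3
```

Call:
carry_out:
  rows:
    - [[-0.01, 0, 0], [0, 0, 0], 0.35]
    - [[-0.02, 0, 0], [0, 0, 0], 0.35]
    - [[-0.02, 0, -0.02], [0, 0, 0], 0.35]
    - [[0, 0, -0.04], [0, 0, 0], 0.35]
    - [[0, 0, -0.04], [0, 0, 0], 0.35]
    - [[0, 0, -0.04], [0, 0, 0], 0.35]
    - [[0, 0, -0.04], [0, 0, 0], 0.35]
    - [[0, 0, -0.03], [0, 0, 0], 0.35]
    - [[0, 0, 0], [0, 0, 0], 0.35]
    - [[0, 0, 0], [0, 0, 0], 0.35]
    - [[0, 0, 0], [0, 0, 0], 0.35]

```text
t: 5.97
ee_pos: [694.3, -59.1, 236.5]
orientation: [0.328, -3.122, -0.001]
ft_force: [-1.2, -0.4, -0.1]
width: 57.0
```

```bash
python3 look.py pics/w4.png; python3 -c "
from h import *
crop('pics/w4.png','pics/w4a.png',180,20,460,220,3 if 0 else 2)
crop('pics/w4.png','pics/w4b.png',290,70,490,220,4)"
```

```text
5.9667 [-1.21 -0.41 -0.15] tcp in loader [ -95.81 -107.04    0.  ] 236.45267423616994 yaw 101.98894722595664
```

View pics/w4.png

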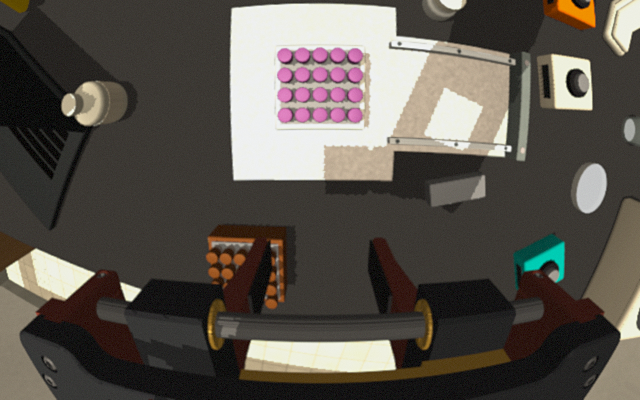

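View pics/w4b.png

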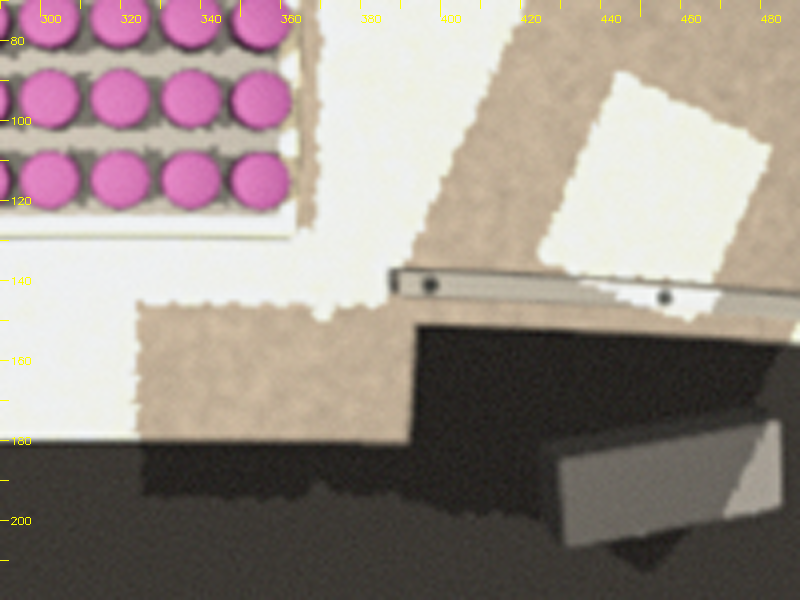

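```bash
python3 -c "
from h import *
crop('pics/w4.png','pics/w4c.png',380,25,540,165,4)
crop('pics/w4.png','pics/w4d.png',220,0,400,190,4)"
```

```text
(no output)
```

View pics/w4c.png

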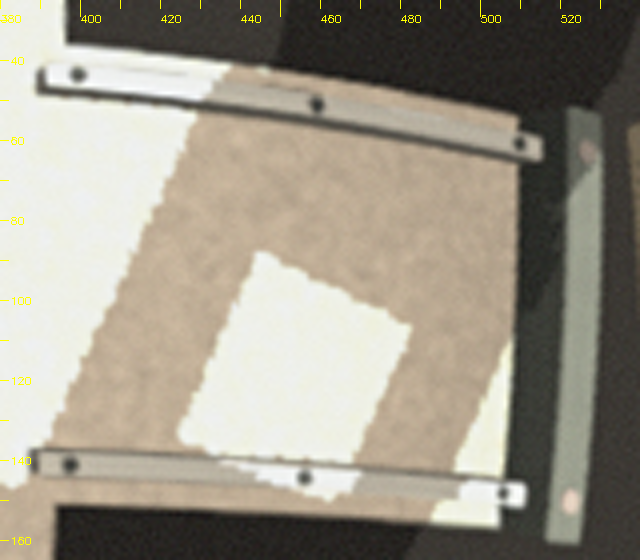

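View pics/w4d.png

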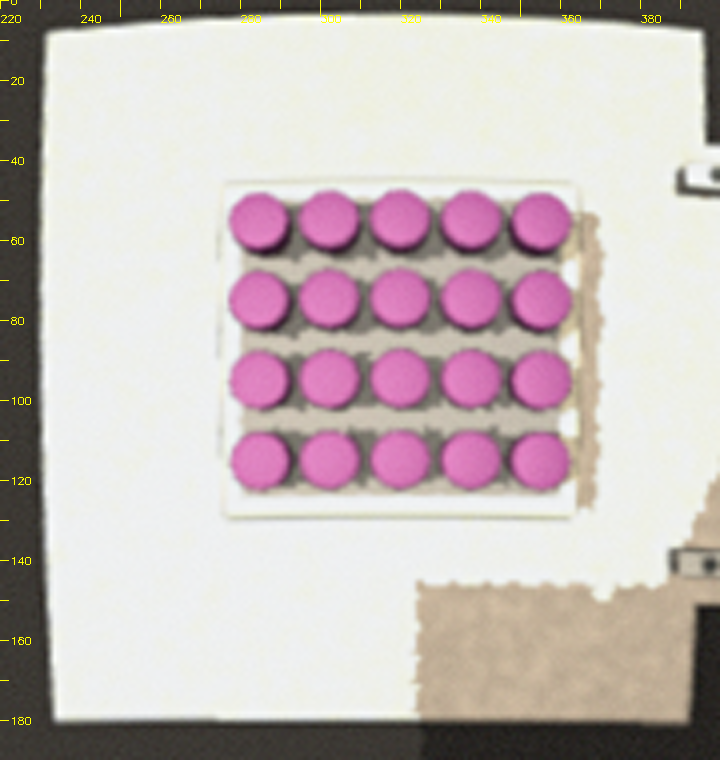

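Run:
```python
from caps import *
np.set_printoptions(precision=2,suppress=True)
T=Ttool()
L=[((231.2,8.2),(-210,115,6)),((233.5,180),(-210,-115,6)),((395.2,7.5),(0,115,6)),((392.5,180),(0,-115,6)),((390,46.5),(-10,57,24)),((390.5,41.8),(-10,65,24)),((515.5,64.5),(170,57,24)),
((390,137.2),(-10,-57,24)),((390,143.5),(-10,-65,24)),((511.3,145.8),(170,-57,24))]
l,e=fit([('wrist',a,b,T) for a,b in L],[571,14,1.76]); print('loader',l,l[2]*57.3); print(e)
im=cv2.imread('pics/w4.png')[:,:,::-1]
c=caps(im,(265,40,375,135)); print(len(c))
r,e=fitrack(c,T,[593,-78,1.76]); print(r,np.abs(e).max(),rel(l,r)); 
X=np.append(r[:2],[6,1]); print((np.linalg.inv(T)@X)[:3])
print('btn',[ (np.linalg.inv(T)@np.append(atz('wrist',(577,83),53.5,T),1))[:3], atz('wrist',(577,83),53.5,T)])
np.save('L4.npy',l)
# rack top corner check: rack outline proj
for xy in((-50,48),(50,48),(-50,-48),(50,-48)): print(xy,proj('wrist',pose(r,(*xy,52)),T))
```

```text
loader [569.61  12.35   1.78] 101.81686792691845
[[ 0.    0.24]
 [ 0.12  0.14]
 [-0.2   0.08]
 [-0.55  0.38]
 [ 1.21 -0.56]
 [ 0.66 -2.05]
 [-0.26 -0.03]
 [-0.27  0.38]
 [-0.53  0.53]
 [ 0.3  -0.25]]
20
[587.92 -81.99   1.78] 0.3953737807721609 [-96.09   1.39   0.18]
[107.58  -0.67 229.97]
btn [array([152.45, 364.42, 183.04]), array([468.38, 265.8 ,  53.5 ])]
(-50, 48) [274.14  45.27]
(50, 48) [364.94  45.29]
(-50, -48) [274.76 129.58]
(50, -48) [364.33 129.56]
```

Rack is now at (-96.1, +1.4) mm, 0.2° off the lane. Next I turn 90° and go behind it.

Call:
carry_out:
  rows:
    - [[0.036, -0.015, 0], [0, 0, 0.12], 0.35]
    - [[0, 0, 0], [0, 0, -0.12], 0.35]
    - [[0.036, -0.015, 0], [0, 0, 0], 0.35]
    - [[0.036, -0.02, 0], [0, 0, 0], 0.35]
    - [[0, -0.039, 0], [0, 0, 0], 0.35]
    - [[0, 0, 0], [0, 0, 0.121], 0.35]
    - [[0, 0, 0], [0, 0, 0.121], 0.35]
    - [[0, 0, 0], [0, 0, 0.121], 0.35]
    - [[0, 0, 0], [0, 0, 0.121], 0.35]
    - [[0, 0, 0], [0, 0, 0.121], 0.35]
    - [[0, 0, 0], [0, 0, 0.121], 0.35]
    - [[0, 0, 0], [0, 0, 0.121], 0.35]

```text
t: 7.02
ee_pos: [606.7, -168.4, 235.2]
orientation: [-0.993, -2.976, 0.0]
ft_force: [0.1, 0.4, 0.2]
width: 57.0
```

Call:
carry_out:
  rows:
    - [[0, 0, 0], [0, 0, 0.121], 0.35]
    - [[0, 0, 0], [0, 0, 0.121], 0.35]
    - [[0, 0, 0], [0, 0, 0.121], 0.35]
    - [[0, 0, 0], [0, 0, 0.121], 0.35]
    - [[0, 0, 0], [0, 0, 0.121], 0.35]
    - [[0, 0, 0], [0, 0, 0.121], 0.35]
    - [[0, 0, 0], [0, 0, 0], 0.35]
    - [[0, 0, 0], [0, 0, 0], 0.35]
    - [[0, 0, 0], [0, 0, 0], 0.35]

```text
t: 7.77
ee_pos: [607.4, -168.6, 236.4]
orientation: [-1.974, -2.441, 0.001]
ft_force: [0.0, -0.2, -0.5]
width: 57.2
```

```bash
cp L4.npy L.npy; python3 look.py pics/w5.png
```

```text
7.7667 [ 0.03 -0.24 -0.5 ] tcp in loader [-184.8     0.06    0.  ] 236.4255397701952 yaw 12.064497520533848
```

View pics/w5.png

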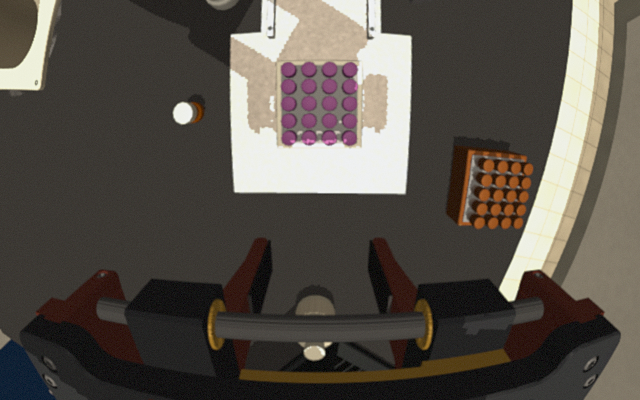

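Run:
```python
from caps import *
np.set_printoptions(precision=1,suppress=True)
l=np.load('L.npy');T=Ttool()
for n,uv,z,t in [('scene',(192,360),5,None),('side',(437,305),5,None),('wrist',(315,352),100,T),('scene',(182,335),100,None)]:
    X=atz(n,uv,z,t); print(n,X,rel(l,np.array([X[0],X[1],l[2]])))
im=cv2.imread('pics/w5.png')[:,:,::-1]
c=caps(im,(265,50,370,150)); print(len(c))
if len(c)==20:
  r,e=fitrack(c,T,[588,-82,1.78]); print(r,np.abs(e).max(),rel(l,r)); print((np.linalg.inv(T)@np.append(r[:2],[6,1]))[:3])
```

```text
scene [ 653.1 -391.8    5. ] [-412.6    1.     0. ]
side [ 641.8 -393.2    5. ] [-411.7   12.3    0. ]
wrist [ 647.  -380.8  100. ] [-400.6    4.7    0. ]
scene [ 646.1 -383.1  100. ] [-402.8    6.1    0. ]
2
```

```bash
sed -i 's/>60)&(b\[...,2\]-b\[...,1\]>40)/>25)\&(b[...,2]-b[...,1]>15)/' caps.py
python3 - <<'E'
from caps import *
np.set_printoptions(precision=2,suppress=True)
l=np.load('L.npy');T=Ttool()
im=cv2.imread('pics/w5.png')[:,:,::-1]
c=caps(im,(265,50,370,150)); print(len(c))
r,e=fitrack(c,T,[588,-82,1.78]); print(r,np.abs(e).max(),rel(l,r)); print((np.linalg.inv(T)@np.append(r[:2],[6,1]))[:3])
# rails / apron in this view
for uv,z in [((231,35),6),((411,35),6),((234,192),6),((406,194),6),((275,38),24),((367,38),24)]:
    X=atz('wrist',uv,z,T); print(uv,rel(l,np.array([X[0],X[1],l[2]])))
E
```

```text
20
[588.63 -82.08   1.78] 0.4979784924009465 [-96.33   0.72   0.15]
[ 88.4   -0.12 230.82]
(231, 35) [ -0.94 113.68   0.  ]
(411, 35) [   0.17 -116.42    0.  ]
(234, 192) [-210.35  115.22    0.  ]
(406, 194) [-212.11 -117.12    0.  ]
(275, 38) [-13.64  53.59   0.  ]
(367, 38) [-13.12 -56.27   0.  ]
```

Call:
carry_out:
  rows:
    - [[0, 0, 0.035], [0, 0, 0.004], 0.35]
    - [[0, 0, 0.04], [0, 0, 0], 0.35]
    - [[0, 0, 0.04], [0, 0, 0], 0.35]
    - [[0, 0, 0.04], [0, 0, 0], 0.35]
    - [[0, 0, 0.03], [0, 0, 0], 0.35]
    - [[0, 0, 0.02], [0, 0, 0], 0.35]
    - [[0.008, 0, 0], [0, 0, 0], 0.35]
    - [[0.008, 0, 0], [0, 0, 0], 0.35]
    - [[0.004, 0, 0], [0, 0, 0], 0.35]
    - [[0.002, 0, 0], [0, 0, 0], 0.35]
    - [[0.002, 0, 0], [0, 0, 0], 0.35]
    - [[0.002, 0, 0], [0, 0, 0], 0.35]

```text
t: 8.82
ee_pos: [603.7, -143.2, 34.3]
orientation: [1.983, 2.434, 0.002]
ft_force: [-0.1, -0.2, 0.2]
width: 57.0
```

Call:
carry_out:
  rows:
    - [[0.003, 0, 0], [0, 0, 0], 0.35]
    - [[0.004, 0, 0], [0, 0, 0], 0.35]
    - [[0.004, 0, 0], [0, 0, 0], 0.35]
    - [[0.004, 0, 0], [0, 0, 0], 0.35]
    - [[0.004, 0, 0], [0, 0, 0], 0.35]
    - [[0.004, 0, 0], [0, 0, 0], 0.35]
    - [[0.004, 0, 0], [0, 0, 0], 0.35]
    - [[0.004, 0, 0], [0, 0, 0], 0.35]
    - [[0.003, 0, 0], [0, 0, 0], 0.35]
    - [[0, 0, 0], [0, 0, 0], 0.35]

```text
t: 9.65
ee_pos: [595.3, -109.0, 32.4]
orientation: [-1.984, -2.435, 0.0]
ft_force: [0.4, 0.4, 0.5]
width: 57.1
```

```bash
python3 look.py pics/w6.png
```

```text
9.65 [0.37 0.43 0.5 ] tcp in loader [-124.09   -0.32    0.  ] 32.44323466657054 yaw 11.650448683255458
```

View pics/w6.png

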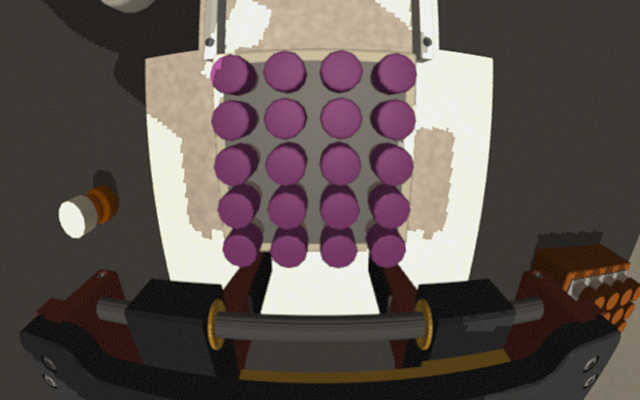

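Run:
```python
from caps import *
np.set_printoptions(precision=2,suppress=True)
l=np.load('L.npy');T=Ttool()
im=cv2.imread('pics/w6.png')[:,:,::-1]
c=caps(im,(205,45,425,270)); print(len(c))
r,e=fitrack(c,T,[578,-38,1.78],z=79); print(r,rel(l,r)); print(e)
crop('pics/w6.png','pics/w6a.png',190,0,440,100,3)
```

```text
12
[577.69 -32.79   1.77] [-45.84   1.34  -0.12]
[[  3.08   7.05]
 [  0.9    7.36]
 [ -0.9    7.42]
 [ -3.23   7.62]
 [  5.92 -37.14]
 [  1.69 -37.62]
 [ -2.29 -37.42]
 [ -6.57 -36.2 ]
 [  2.61   1.62]
 [  0.29   1.27]
 [ -0.29   1.39]
 [ -3.03   1.86]
 [  2.39   0.24]
 [  0.52   0.36]
 [ -0.54   0.28]
 [ -2.85   0.25]
 [  2.04 -45.24]
 [  0.38 -45.84]
 [ -0.41 -45.8 ]
 [ -2.55 -44.88]]
```

View pics/w6a.png

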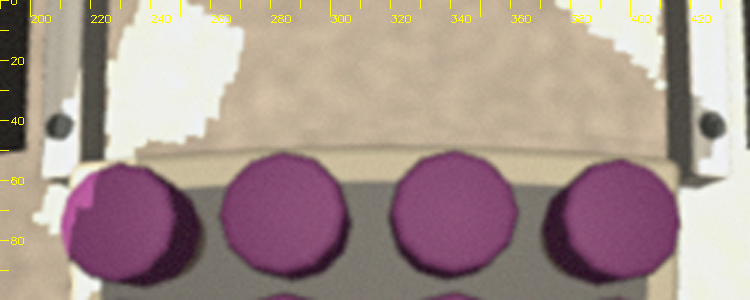

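Run:
```python
from caps import *
np.set_printoptions(precision=2,suppress=True)
l=np.load('L.npy');T=Ttool()
f=lambda uv,z:(lambda X:rel(l,np.array([X[0],X[1],l[2]]))[:2])(atz('wrist',uv,z,T))
for uv in [(229.7,74.3),(285,70.7),(341.3,70.3),(397.3,73.7)]: print('cap',f(uv,80))
for uv in [(217,50),(417.5,50),(217.2,30),(413.5,10)]: print('rail in',f(uv,24))
for uv in [(229.7,45+9),(400,52)]: print('rack front edge',f(uv,52))
```

```text
cap [-27.74  32.13]
cap [-27.61  11.26]
cap [-27.65  -9.16]
cap [-28.06 -29.96]
rail in [-5.7  56.09]
rail in [ -6.38 -55.66]
rail in [ 6.36 56.14]
rail in [ 17.78 -53.91]
rack front edge [-14.34  40.33]
rack front edge [-14.04 -38.23]
```

The rack is centred at the lane mouth, y ≈ +1 mm and about 0.3° off. I continue.

Call:
carry_out:
  rows:
    - [[0.003, 0, 0], [0, 0, 0], 0.35]
    - [[0.005, 0, 0], [0, 0, 0], 0.35]
    - [[0.005, 0, 0], [0, 0, 0], 0.35]
    - [[0.005, 0, 0], [0, 0, 0], 0.35]
    - [[0.005, 0, 0], [0, 0, 0], 0.35]
    - [[0.005, 0, 0], [0, 0, 0], 0.35]
    - [[0.005, 0, 0], [0, 0, 0], 0.35]
    - [[0.005, 0, 0], [0, 0, 0], 0.35]
    - [[0.005, 0, 0], [0, 0, 0], 0.35]
    - [[0.004, 0, 0], [0, 0, 0], 0.35]
    - [[0.003, 0, 0], [0, 0, 0], 0.35]
    - [[0, 0, 0], [0, 0, 0], 0.35]

```text
t: 10.7
ee_pos: [585.6, -60.3, 32.7]
orientation: [-1.984, -2.435, -0.0]
ft_force: [-0.5, 0.3, -0.5]
width: 56.9
```

```bash
python3 look.py pics/w7.png;  python3 -c "
from h import *
crop('pics/w7.png','pics/w7a.png',190,0,440,150,3)"
```

```text
10.7 [-0.47  0.26 -0.5 ] tcp in loader [-74.38  -0.77   0.  ] 32.72508587682002 yaw 11.655735905670255
```

View pics/w7a.png

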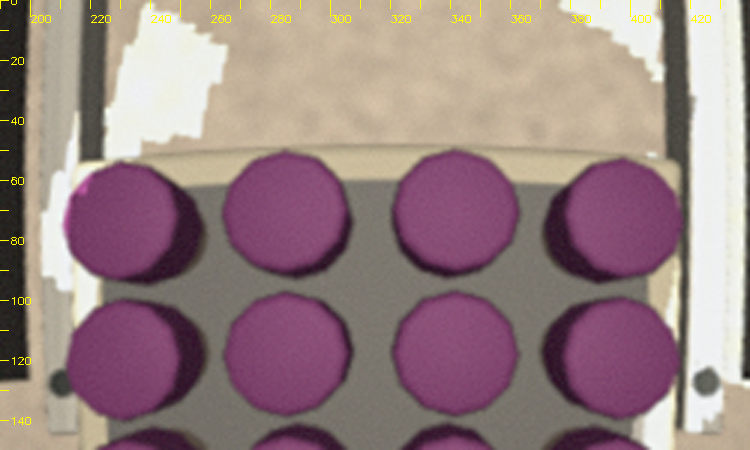

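Rack is still centred and square in the lane (cap rows level at row 73, rails clear on both sides). Continuing.

Call:
carry_out:
  rows:
    - [[0.003, 0, 0], [0, 0, 0], 0.35]
    - [[0.005, 0, 0], [0, 0, 0], 0.35]
    - [[0.005, 0, 0], [0, 0, 0], 0.35]
    - [[0.005, 0, 0], [0, 0, 0], 0.35]
    - [[0.005, 0, 0], [0, 0, 0], 0.35]
    - [[0.005, 0, 0], [0, 0, 0], 0.35]
    - [[0.005, 0, 0], [0, 0, 0], 0.35]
    - [[0.005, 0, 0], [0, 0, 0], 0.35]
    - [[0.005, 0, 0], [0, 0, 0], 0.35]
    - [[0.005, 0, 0], [0, 0, 0], 0.35]
    - [[0.003, 0, 0], [0, 0, 0], 0.35]
    - [[0, 0, 0], [0, 0, 0], 0.35]

```text
t: 11.75
ee_pos: [575.1, -10.2, 32.6]
orientation: [-1.984, -2.435, 0.0]
ft_force: [-0.0, 0.0, -0.5]
width: 57.0
```

```bash
python3 look.py pics/w8.png
```

```text
11.75 [-0.04  0.03 -0.48] tcp in loader [-23.21  -0.75   0.  ] 32.606300603133256 yaw 11.654374636073952
```

View pics/w8.png

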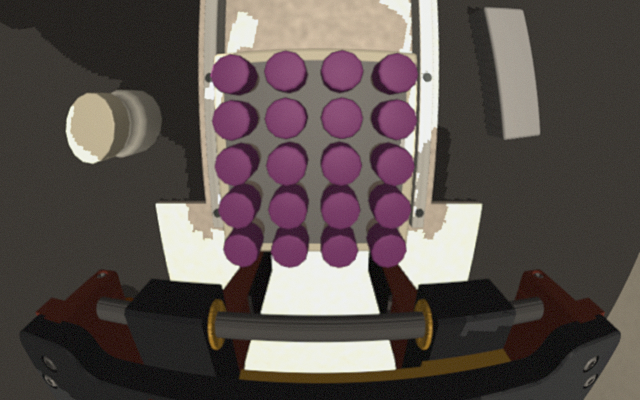

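The rack is well inside the lane with clear gaps; jar and slide box are clear too. About 83 mm to go.

Call:
carry_out:
  rows:
    - [[0.003, 0, 0], [0, 0, 0], 0.35]
    - [[0.005, 0, 0], [0, 0, 0], 0.35]
    - [[0.005, 0, 0], [0, 0, 0], 0.35]
    - [[0.005, 0, 0], [0, 0, 0], 0.35]
    - [[0.005, 0, 0], [0, 0, 0], 0.35]
    - [[0.005, 0, 0], [0, 0, 0], 0.35]
    - [[0.005, 0, 0], [0, 0, 0], 0.35]
    - [[0.005, 0, 0], [0, 0, 0], 0.35]
    - [[0.005, 0, 0], [0, 0, 0], 0.35]
    - [[0.005, 0, 0], [0, 0, 0], 0.35]
    - [[0.005, 0, 0], [0, 0, 0], 0.35]
    - [[0.003, 0, 0], [0, 0, 0], 0.35]

```text
t: 12.8
ee_pos: [564.0, 44.4, 32.7]
orientation: [-1.985, -2.435, 0.0]
ft_force: [-0.3, -1.4, -0.6]
width: 56.7
```

Call:
carry_out:
  rows:
    - [[0.003, 0, 0], [0, 0, 0], 0.35]
    - [[0.003, 0, 0], [0, 0, 0], 0.35]
    - [[0.002, 0, 0], [0, 0, 0], 0.35]
    - [[0.002, 0, 0], [0, 0, 0], 0.35]
    - [[0, 0, 0], [0, 0, 0], 0.35]

```text
t: 13.22
ee_pos: [562.1, 53.9, 32.7]
orientation: [-1.985, -2.435, -0.0]
ft_force: [0.2, -0.4, -0.3]
width: 57.1
```

```bash
python3 look.py pics/w9.png
```

```text
13.2167 [ 0.18 -0.44 -0.35] tcp in loader [42.23 -1.16  0.  ] 32.733353497886405 yaw 11.63343891982667
```

View pics/w9.png

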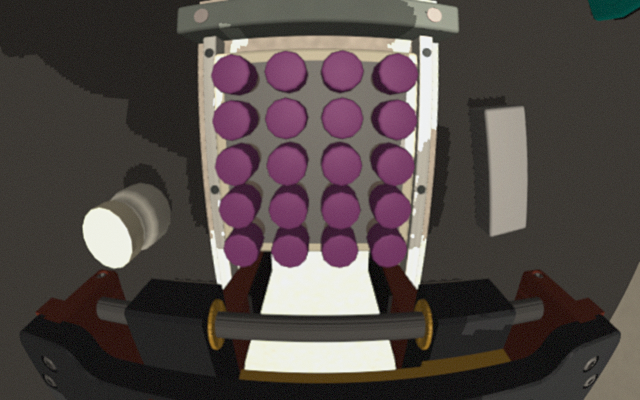

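The stop is now visible at row 20, about 17 mm from the rack's front edge. Closing in gently.

Call:
carry_out:
  rows:
    - [[0.002, 0, 0], [0, 0, 0], 0.35]
    - [[0.002, 0, 0], [0, 0, 0], 0.35]
    - [[0.002, 0, 0], [0, 0, 0], 0.35]
    - [[0.002, 0, 0], [0, 0, 0], 0.35]
    - [[0.002, 0, 0], [0, 0, 0], 0.35]
    - [[0.002, 0, 0], [0, 0, 0], 0.35]
    - [[0.001, 0, 0], [0, 0, 0], 0.35]
    - [[0.001, 0, 0], [0, 0, 0], 0.35]
    - [[0, 0, 0], [0, 0, 0], 0.35]

```text
t: 14.02
ee_pos: [559.4, 67.5, 32.7]
orientation: [1.985, 2.435, 0.0]
ft_force: [0.5, -0.5, 0.4]
width: 57.3
```

Call:
carry_out:
  rows:
    - [[0.001, 0, 0], [0, 0, 0], 0.35]
    - [[0.001, 0, 0], [0, 0, 0], 0.35]
    - [[0, 0, 0], [0, 0, 0], 0.35]

```text
t: 14.27
ee_pos: [558.9, 69.4, 32.7]
orientation: [1.985, 2.435, 0.0]
ft_force: [1.1, -2.2, 0.8]
width: 57.6
```

Call:
carry_out:
  rows:
    - [[0.001, 0, 0], [0, 0, 0], 0.35]
    - [[0, 0, 0], [0, 0, 0], 0.35]

```text
t: 14.43
ee_pos: [558.8, 70.2, 32.7]
orientation: [1.985, 2.435, 0.0]
ft_force: [-0.1, -3.3, 1.3]
width: 57.1
```

Call:
carry_out:
  rows:
    - [[0.001, 0, 0], [0, 0, 0], 0.35]
    - [[0, 0, 0], [0, 0, 0], 0.35]

```text
t: 14.6
ee_pos: [558.8, 70.3, 32.7]
orientation: [1.984, 2.435, -0.001]
ft_force: [1.9, -8.3, 1.5]
width: 56.9
```

```bash
python3 look.py pics/w10.png
```

```text
14.6 [ 1.93 -8.29  1.55] tcp in loader [58.88 -1.29  0.  ] 32.74239279568661 yaw 11.660231433042432
```

View pics/w10.png

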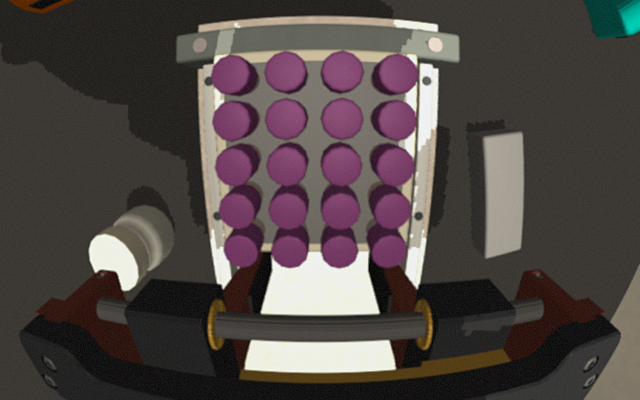

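Force along the lane has risen to 8 N at TCP x = 58.9 (59 predicted for home), so the rack is against the stop. One more small push to seat it, then back off and rise.

Call:
carry_out:
  rows:
    - [[0.001, 0, 0], [0, 0, 0], 0.35]
    - [[0, 0, 0], [0, 0, 0], 0.35]
    - [[0, 0, 0], [0, 0, 0], 0.35]

```text
t: 14.9
ee_pos: [558.8, 70.3, 32.8]
orientation: [1.983, 2.434, -0.002]
ft_force: [2.4, -14.3, 0.5]
width: 57.2
```

Call:
carry_out:
  rows:
    - [[-0.003, 0, 0], [0, 0, 0], 0.35]
    - [[-0.01, 0, 0], [0, 0, 0], 0.35]
    - [[-0.03, 0, 0], [0, 0, 0], 0.35]
    - [[0, 0, -0.02], [0, 0, 0], 0.35]
    - [[0, 0, -0.04], [0, 0, 0], 0.35]
    - [[0, 0, -0.04], [0, 0, 0], 0.35]
    - [[0, 0, -0.04], [0, 0, 0], 0.35]
    - [[0, 0, -0.04], [0, 0, 0], 0.6]
    - [[0, 0, -0.03], [0, 0, 0], 1]
    - [[0, 0, 0], [0, 0, 0], 1]
    - [[0, 0, 0], [0, 0, 0], 1]

```text
t: 15.82
ee_pos: [567.9, 30.1, 244.5]
orientation: [1.983, 2.433, 0.005]
ft_force: [-0.4, 0.2, -0.3]
width: 34.0
```

```bash
python3 look.py pics/w11.png;python3 -c "
from h import *
crop('pics/w11.png','pics/w11a.png',215,0,425,150,3)"
```

```text
15.8167 [-0.44  0.17 -0.32] tcp in loader [17.73 -1.95  0.  ] 244.5385836131693 yaw 11.635175359688652
```

View pics/w11.png

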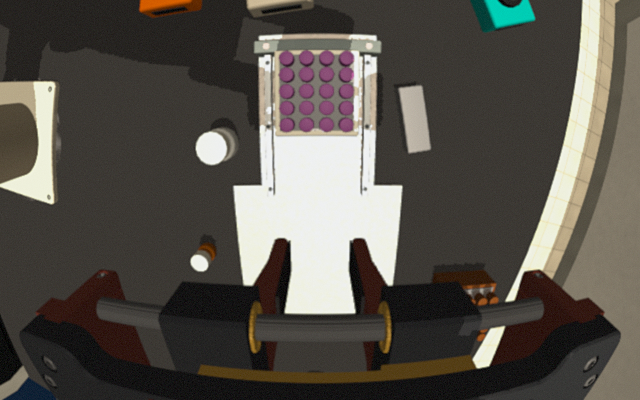

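View pics/w11a.png

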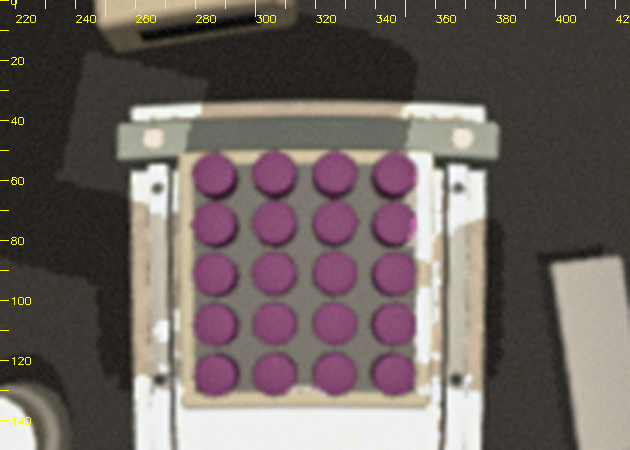

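Run:
```python
from caps import *
np.set_printoptions(precision=2,suppress=True)
l0=np.load('L.npy');T=Ttool()
im=cv2.imread('pics/w11.png')[:,:,::-1]
c=caps(im,(270,45,365,140)); print(len(c))
r,e=fitrack(c,T,[545,128,1.78]); print(r,np.abs(e).max(),rel(l0,r))
f=lambda uv,z:(lambda X:rel(l0,np.array([X[0],X[1],l0[2]]))[:2])(atz('wrist',uv,z,T))
# rail inner top edges at rows ~126 & 70: crop x 172 / 442
for uv in [(215+172/3,126),(215+442/3,126),(215+175/3,70),(215+437/3,70)]: print('rail',f(uv,24))
for uv in [(234,186),(402,186)]: print('apron',f(uv,6))
```

```text
19
[543.24 129.21   1.77] 9.036910453953595 [119.78   1.9   -0.18]
rail [80.33 56.47]
rail [ 79.85 -53.94]
rail [149.93  54.22]
rail [149.33 -51.4 ]
apron [  0.11 115.29]
apron [  -0.61 -113.25]
```

Rack at (119.8, about +1) mm and square within 0.2°: home. Now to view the button from above.

Call:
carry_out:
  rows:
    - [[0.034, -0.008, 0], [0, 0, 0], 1]
    - [[0.034, -0.008, 0], [0, 0, 0], 1]
    - [[0.034, -0.008, 0], [0, 0, 0], 1]
    - [[0.034, -0.009, 0], [0, 0, 0], 1]
    - [[0.034, -0.009, 0], [0, 0, 0], 1]
    - [[0, 0, 0], [0, 0, 0], 1]
    - [[0, 0, 0], [0, 0, 0], 1]
    - [[0, 0, 0], [0, 0, 0], 1]
    - [[0, 0, 0], [0, 0, 0], 1]

```text
t: 16.62
ee_pos: [491.5, 187.2, 241.6]
orientation: [-1.985, -2.434, 0.003]
ft_force: [-0.2, 0.1, 0.1]
width: 0.3
```

```bash
python3 look.py pics/w12.png;python3 -c "
from h import *
T=Ttool(); np.save('T12.npy',T)
crop('pics/w12.png','pics/w12a.png',240,60,400,200,5)"
```

```text
16.6167 [-0.18  0.05  0.11] tcp in loader [187.12  40.64   0.  ] 241.6283885135857 yaw 11.58337560229395
```

View pics/w12.png

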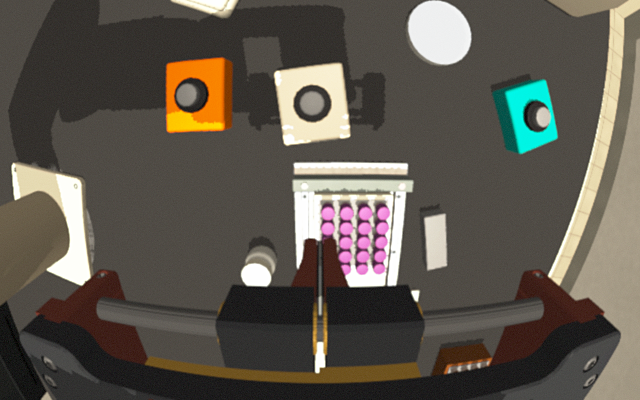

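View pics/w12a.png

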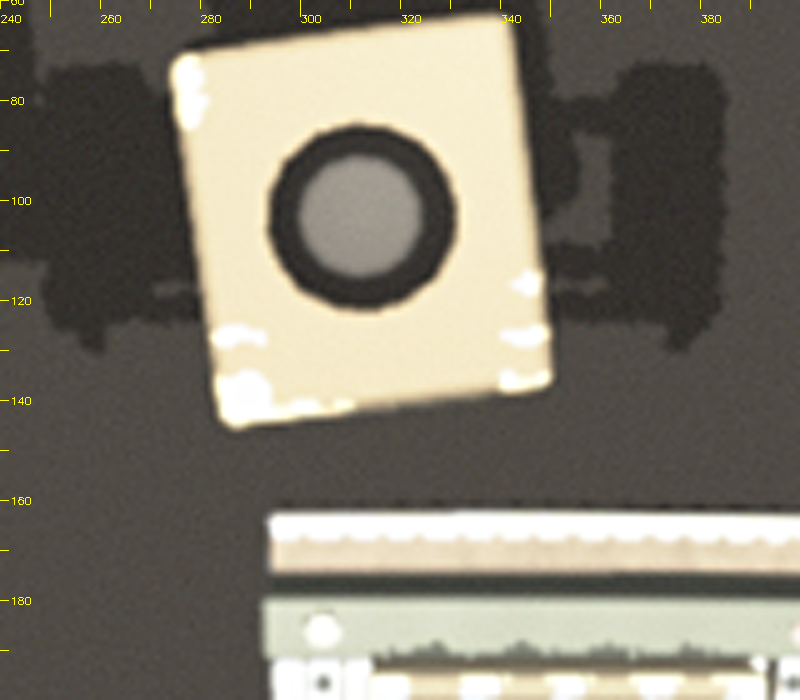

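Run:
```python
from caps import *
np.set_printoptions(precision=2,suppress=True)
T=np.load('T12.npy');T1=np.load('T1.npy')
uv=(312.2,103.2)
p,e=tri([('wrist',uv,T),('wrist',(516.7,111.7),T1),('scene',(357.8,158)),('side',(256.2,179.8))]);print(p,e)
print(tri([('wrist',uv,T),('wrist',(516.7,111.7),T1)]))
X=atz('wrist',uv,53,T); print(X,(np.linalg.inv(T)@np.append(X,1))[:3])
```

```text
[464.79 273.33  54.78] [1.7, 1.9, 1.4, 2.3]
(array([465.32, 272.24,  59.2 ]), [1.1, 1.1])
[466.21 272.55  53.  ] [ 88.92  -7.66 188.87]
```

Call:
carry_out:
  rows:
    - [[0.03, -0.0025, 0], [0, 0, 0], 1]
    - [[0.03, -0.0025, 0], [0, 0, 0], 1]
    - [[0.0285, -0.0025, 0], [0, 0, 0], 1]
    - [[0, 0, 0.04], [0, 0, 0], 1]
    - [[0, 0, 0.04], [0, 0, 0], 1]
    - [[0, 0, 0.04], [0, 0, 0], 1]
    - [[0, 0, 0.03], [0, 0, 0], 1]
    - [[0, 0, 0.015], [0, 0, 0], 1]
    - [[0, 0, 0.005], [0, 0, 0], 1]
    - [[0, 0, 0], [0, 0, 0], 1]
    - [[0, 0, 0], [0, 0, 0], 1]

```text
t: 17.58
ee_pos: [467.3, 273.0, 73.2]
orientation: [1.986, 2.434, 0.001]
ft_force: [0.8, 0.9, -0.7]
width: 0.3
```

Run:
```python
from h import *
o=readout.get_obs();print(o['ee_pos'],o['ft_force'])
for n,b in(('scene',(320,130,400,190)),('side',(220,150,300,220))):
    im=imaging.get_image(n); cv2.imwrite(f'pics/{n}2.png',im[:,:,::-1])
    crop(f'pics/{n}2.png',f'pics/{n}2c.png',*b,7)
```

```text
[467.30449741 273.02391151  73.20952729] [ 0.81051768  0.8670208  -0.68724845]
```

View pics/scene2c.png

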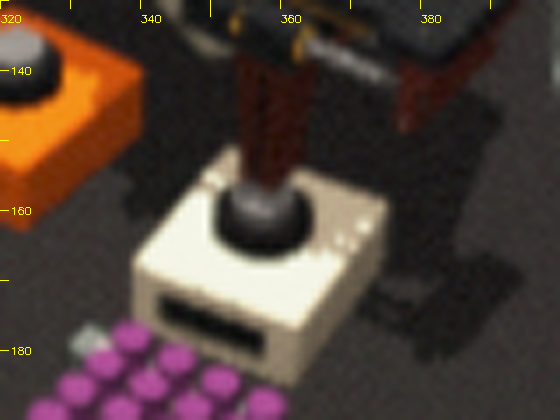

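View pics/side2c.png

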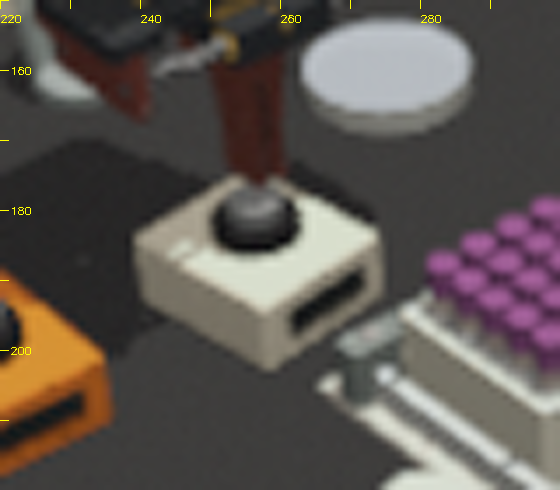

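Both views put the fingertips above the cream pod's button. I press down in small steps.

Call:
carry_out:
  rows:
    - [[0, 0, 0.005], [0, 0, 0], 1]
    - [[0, 0, 0.004], [0, 0, 0], 1]
    - [[0, 0, 0.003], [0, 0, 0], 1]
    - [[0, 0, 0.003], [0, 0, 0], 1]
    - [[0, 0, 0], [0, 0, 0], 1]

```text
t: 18.1
ee_pos: [466.8, 273.5, 57.6]
orientation: [1.984, 2.435, 0.001]
ft_force: [0.5, -0.8, 3.7]
width: 0.4
```

Call:
carry_out:
  rows:
    - [[0, 0, 0.002], [0, 0, 0], 1]
    - [[0, 0, 0.002], [0, 0, 0], 1]
    - [[0, 0, 0], [0, 0, 0], 1]

```text
t: 18.35
ee_pos: [466.9, 273.6, 55.9]
orientation: [1.984, 2.435, 0.001]
ft_force: [-5.1, -3.4, 27.0]
width: 0.7
```

Call:
carry_out:
  rows:
    - [[0, 0, 0.002], [0, 0, 0], 1]
    - [[0, 0, 0.002], [0, 0, 0], 1]
    - [[0, 0, 0], [0, 0, 0], 1]

```text
t: 18.6
ee_pos: [467.1, 273.7, 55.2]
orientation: [1.984, 2.435, 0.002]
ft_force: [-14.8, -9.0, 64.6]
width: 0.4
```

Force jumped from 3.7 N to 27 N and then 65 N with almost no further travel, so the button is at its hard stop. Releasing.

Call:
carry_out:
  rows:
    - [[0, 0, -0.004], [0, 0, 0], 1]
    - [[0, 0, -0.01], [0, 0, 0], 1]
    - [[0, 0, -0.03], [0, 0, 0], 1]
    - [[0, 0, -0.04], [0, 0, 0], 1]
    - [[0, 0, -0.04], [0, 0, 0], 1]
    - [[0, 0, -0.04], [0, 0, 0], 1]
    - [[-0.03, 0, -0.02], [0, 0, 0], 1]
    - [[-0.03, 0, 0], [0, 0, 0], 1]
    - [[-0.03, 0, 0], [0, 0, 0], 1]
    - [[0, 0, 0], [0, 0, 0], 1]
    - [[0, 0, 0], [0, 0, 0], 1]
    - [[0, 0, 0], [0, 0, 0], 1]

```text
t: 19.6
ee_pos: [484.3, 185.3, 233.4]
orientation: [-1.985, -2.434, 0.001]
ft_force: [-0.4, 0.4, 0.2]
width: 0.8
```

```bash
python3 look.py pics/w13.png;python3 -c "
from h import *
crop('pics/w13.png','pics/w13a.png',240,60,420,290,3)
im=imaging.get_image('side'); cv2.imwrite('pics/side3.png',im[:,:,::-1])
crop('pics/side3.png','pics/side3c.png',220,150,400,285,4)"
```

```text
19.6 [-0.41  0.43  0.21] tcp in loader [186.8   48.12   0.  ] 233.3687435362602 yaw 11.587298964373051
```

View pics/w13a.png

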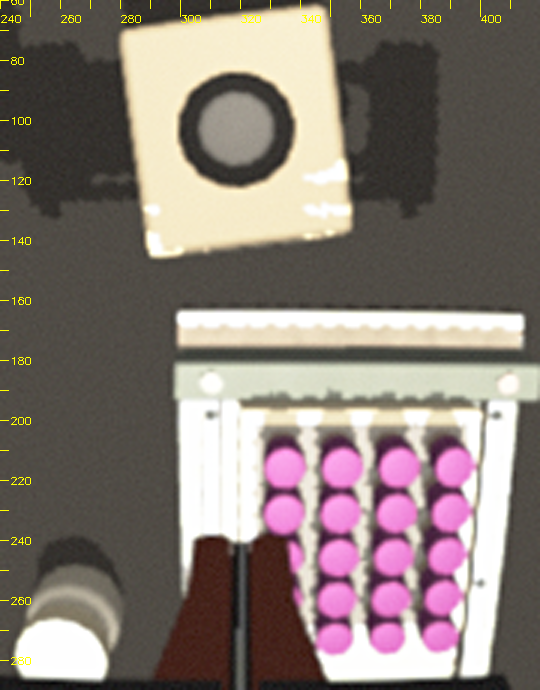

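View pics/side3c.png

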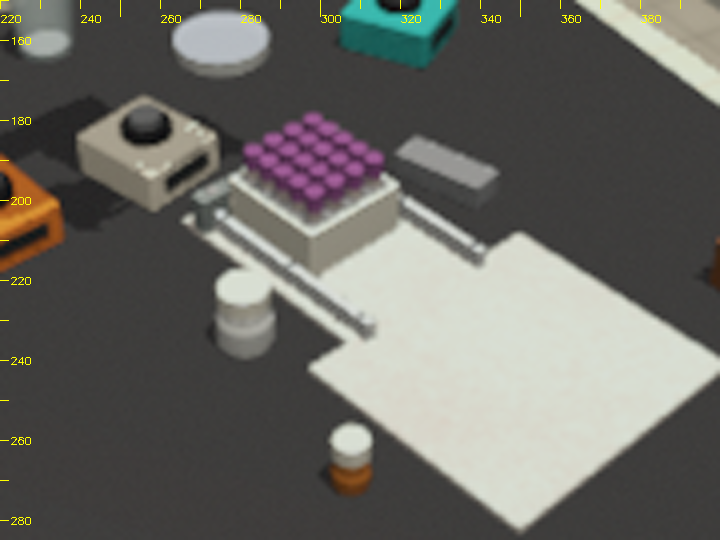

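The rack sits flush and parallel to the stop, the button is up (same appearance as before the press) and nothing else has moved. The arm is clear, so I hand in.

```bash
python3 -c "
from workcell import close_job
print(close_job())"
```

```text
the job is handed in; nothing more can be done
None
```

The rack is home and square against the end stop. The load button was then pressed to its hard stop and released, and I handed the job in at about 20 s of the 72 s allowed. The hand-in reports no verdict, so these are my own checks.

**What I did**
- **Centring:** I squared and centred the rack on the apron with the outside of the fingers against its far side. It ended about 1 mm off the centre line and 0.2° askew.
- **Pushing in:** I pushed it from behind with both fingers down the lane until the force at the stop reached about 14 N.
- **Button:** I pressed the cream pod's button with closed fingers, then lifted clear.

**Last checks**
- **Rack:** After backing off it measured x = 119.8 mm and y = +1 to +2 mm, within 0.2° of square. The last pictures show its front edge parallel to the stop and a gap to both rails.
- **Button:** The force jumped from 4 N to 65 N with almost no further travel, so it was fully down. It looked up again in the last pictures.
- **Bystanders:** The jar, vial, slide box and dish show no visible movement. I did not check the reagent, mouse and beaker after the push.

**Disagreements**
- The wrist-camera fits differed by about 1–2 mm between views.
- The front edge of the apron measured at x = 0, not the −10 mm in the text.
- The button top was higher than most of my estimates: about 60 mm by touch, where they gave 54–59 mm.
- One of the 20 caps was missed in the final rack fit.

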